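# Seat a sample cell and hold the electrode tweezers at their gap mark

### The job

Take the flanged sample cell from the sloped rack and seat it flange down, fully home, in the pocket of the white measuring block. Then lift the sprung electrode tweezers off their rest, bring their two discs, held level, to stand clear on either side of the cell's drum about half-way up without knocking the cell, and squeeze them to the mark on the gap bar (discs 32 mm apart). Finish while still holding them there, steady at the mark and carried by the gripper alone; leave the other things on the bench undisturbed.

Things in the scene. Friction and masses are not known exactly. Their poses are not given: they have to be found in the camera images.
- cell: Loose sample cell, 50 g: grey flange 40 mm in diameter, 5 mm thick, with a clear drum 20 mm in diameter on it under a white cap; 31 mm high over all. Origin: centre of the flange's flat underside; z points along the drum to the cap. It starts with the flange flat on the rack's slope against the lip, its z axis leaning 0.45 rad from vertical towards the rack's low front. Grip it across the drum.
- rack: Fixed sloped rack of folded aluminium, 150 mm wide (y), about 70 mm deep (x), 39 mm high. Origin: centre of its underside; x points to its high back, y along its lip, z up. The slope rises towards +x at 0.45 rad from level; a lip 5 mm high runs along its low edge at x = -28 mm, z = 10 mm, and low cheeks stand 5 mm proud at its two ends. The cell can stand anywhere along the lip.
- block: Fixed white measuring block 72 x 72 mm with its top at z = 28 mm, on an aluminium foot 86 x 86 x 5 mm. Origin: centre of its underside, z up. In the middle of its top is a round pocket 43 mm in diameter, 6 mm deep, with a small chamfer, that takes the cell's flange.
- pocket (a point): Centre of the pocket's floor, 22 mm above the bench; the seated cell's origin lies here.
- rest: Fixed grey tool rest 185 x 50 mm on which the tweezers lie: a cradle 106 mm behind its origin (x = -106 mm) with 10 mm cheeks either side of the tweezers' head, and a cross bar under the blades at x = +48 mm; the space between is open above a 5 mm base. Origin: on the bench below the tweezers' origin; x points to the tips.
- tweezers: Loose sprung electrode tweezers, 110 g, 220 mm long, lying level on the rest. Origin: the grip point midway between the two black thumb pads, near the centre of mass, at the blades' mid-height, 36 mm above the bench at the start. x points to the tips, y to the left blade, z up. Pads 44 mm long (x), 14 mm tall, centred on the origin; two upright steel blades, hinged at x = -90 mm, y = +-7 mm.
- thumb_pad (a point): Centre of the left thumb pad's outer face. Over both pads the tool measures 41 mm relaxed and 32 mm at the mark, where the pads are parallel; each 1 mm there changes the gap between the discs by 1.87 mm. Holding it at the mark takes about 8 N on each pad.
- head (a point): Centre of the tweezers' black battery head, 46 x 22 x 18 mm, at x = -109 mm in their frame.
- gap_mark (a point): Long black line across the white gap bar. The bar is fixed to the right blade and crosses over the left one at x = 50 mm of the tweezers' frame, its top 9 mm above their origin. The mark is reached when the pointer's line meets this line (gap 32 mm); the short lines beside it are gaps of 30 and 34 mm.
- pointer (a point): Black line of the pointer on the left blade, beside the gap bar (7.5 mm nearer the tips).
- aim (a point): Point on the tweezers at x = 78 mm, y = 0, z = 0 of their frame, midway between the discs.
- disc_left (a point): Centre of the inner face of the left electrode disc (18 mm in diameter, 2 mm thick, at x = 78 mm of the tweezers' frame); its distance to disc_right is the gap: 49 mm relaxed, 32 mm at the mark.
- disc_right (a point): Centre of the right disc's inner face.
- blade_left (a joint): Closing angle of the left blade: 0 relaxed, 0.05 at the mark, 0.10 at its stop; sprung open. The gap is 49 mm - 168 mm x (blade_left + blade_right).
- blade_right (a joint): Closing angle of the right blade, likewise.
- teaspoon: Bystander: steel teaspoon 138 mm long, lying on the bench. Leave alone.
- marker_black: Bystander: white marker pen with black cap, 135 mm long, lying on the bench. Leave alone.
- masking_tape: Bystander: roll of masking tape, 96 mm wide, 25 mm high. Leave alone.
- boat_a: Bystander: white weighing boat 64 mm square, 15 mm high. Leave alone.
- boat_b: Bystander: white weighing boat 68 mm square, 16 mm high. Leave alone.

How it is judged:
By the outcome, as a careful person would: the job done as asked, in the order asked, and still so for the second after the job is handed in, while the arm keeps its last pose, push and grip.
It also fails if it takes over 54 s, if anything falls off the work surface, if the arm or the gripper's body presses on something with over 40 N, if the wrist force passes 120 N, or if a joint passes its speed limit or range.

### The arm

A 6-joint arm with a two-finger parallel gripper is mounted at the origin on a cart in front of the work surface, level with it; the furniture and walls round the work are solid. World frame = base frame: x ahead of the robot, y to its left, z up, the work surface at z = 0. Lengths are in m, angles in rad, forces in N, time in s.
With the tool pointing down it reaches from about 0.375 to 0.975 m from the base axis. Payload 3.8 kg.
Tool frame: the origin (TCP) lies midway between the tips of the shut fingers; the grasp point (between the pads) lies 19 mm behind it; z points along the fingers, y is the line along which they close (so a half turn about z gives the same grasp; the last joint's range is limited). The gripper opens to 88 mm and grips with 3 to 60 N. Pads are 18 mm wide; open, the fingers measure 123 mm over their backs; the gripper's body (75 mm by 187 mm) begins 45 mm behind the grasp point.
Start: joints at [-1.348, 0.264, 1.604, -0, 1.274, -0.037], TCP at [0.173, -0.652, 0.239] pointing down, gripper open.
Joint ranges: [-2.63, 2.63], [-0.94, 2.18], [0.31, 2.57], [-1.31, 4.45], [0, 2.66], [-2.55, 2.55]. Speed limits (rad/s): [2.57, 2.57, 3.14, 3.14, 3.14, 3.14].

### API

Orientations are given as a unit quaternion [w, x, y, z].
In Python, from cell import r, cams, models gives the robot as it stands.
- The arm moves only by the tool arm_command, never from a script. Its argument "increments" is a list of rows, each a list of 5 numbers: the shift along the tool's x, y, z in units of 0.2 m (1.0 is 0.2 m), then the turn about the tool's z in units of 120 degrees (1.0 is 120 degrees), then the closure, from 0 (fully open) to 1 (shut). In form: [[tx, ty, tz, spin, claw], ...]. A call has 1 to 20 rows; each row is the pose to reach, as a shift and turn from the pose commanded when the call began, along the tool's axes at that moment; what a row does not reach only later rows make up. A row lasts 1/12 s, in which the tool goes at most 41.7 mm and 7.16 degrees, less where a joint would pass 70% of its speed; a pose out of reach is approached as far as the arm can. A call with a number of a shift or a turn outside -1 to 1 is refused whole. A call with a gripper value outside its range is refused whole. The fingers move at their own pace and stop on an object; the grip force is fixed at half the most. Time passes only in rows, so rows that repeat a pose let the fingers close. It gives the time, the measured TCP pose, the force, the opening and the grip force at its end, in the units of the state.
- r.read_state(): the state, without advancing time (a new reading comes with each control period).
- cams.grab_frame(name): name is "scene" or "top"; returns a dict with "color" (480x640x3 uint8, red, green, blue), "K" (3x3 intrinsics, pixels), "origin" and "rotation" of the camera in the world. Camera axes: x right, y down, z forward; pixel columns grow to the right and rows downward; lengths in m; the calibration is good to about 2 mm. A picture is of the moment at which its call begins. There is no depth.
- r.hand_in(): hands the job in; it is judged then, once.
Trained networks look in a picture, given as the dict that the camera call returned (one of the last four; its "shot" number tells which), for a name from the list of things; names that differ only in an ending like _2 or _b are one class to them, and where a whole thing is asked for, a point or a joint stands for the part that bears it (a point fixed in the world has none). Each returns a list of dicts, best first, with "conf" (0 to 1); they miss things now and then, are a little off and sometimes report something else, mostly with a low value. They report only what shows in the picture. A call takes as long as a camera call.
- models.outline_of(picture, query): "mask" (480x640 bool, what is visible of it).
- models.spot_point(picture, query): "point" ([x, y, z] in m, in the coordinates of the camera as it stood for that picture, good to about 4 mm: a listed point, or the origin of a listed thing).
The state is a dict: "t": time; "joint_pos": joint angles; "dq": joint speeds; "joint_efforts": joint torques, N m; "tcp_pos": TCP position; "orientation": TCP orientation; "ft_force": force on the tool from outside, world axes, zero at the start; "wrist_torque": the same for the moment, N m; "opening": finger opening in m; "grip_force": force on a finger pad.
Only numpy, scipy, OpenCV 4.12 (cv2) and the standard library are available. Lean on these libraries where they do the work, as an engineer would, in place of code of your own. Each camera call takes 0.05 s, during which the arm holds its last target. There are 200 camera calls.

## Working session

There is one attempt and no reset: what is moved stays moved. The work goes in short steps, Python scripts to look and compute and a tool call to move; the robot and the scene stay as the last step left them, time stands still between calls to the robot, and variables do not carry over. Pictures are saved under pics/ and viewed, at most 10 in all, crops included, and the job is handed in when it is done.

Besides the shell and the picture viewer there is one more tool, called after ">>>" in YAML: its name, and indented under it one key for each argument. arm_command: Moves the arm, as the interface text tells. Its arguments: {"type":"object","properties":{"increments":{"type":"array","items":{"type":"array","items":{"type":"number","minimum":-1,"maximum":1}}}},"required":["increments"]}

```bash
mkdir -p pics; ls; cat > h.py <<'E'
import numpy as np, cv2
from cell import r, cams, models
def grab(n): return cams.grab_frame(n)
def w(f,p): return np.array(f["rotation"])@np.array(p)+np.array(f["origin"])
def proj(f,P):
    c=np.array(f["rotation"]).T@(np.array(P)-np.array(f["origin"])); u=np.array(f["K"])@c; return u[:2]/u[2]
def ray(f,uv,z):
    d=np.array(f["rotation"])@np.linalg.inv(np.array(f["K"]))@np.array([uv[0],uv[1],1.]); o=np.array(f["origin"])
    return o+d*(z-o[2])/d[2]
def save(f,n,crop=None,s=1):
    im=cv2.cvtColor(f["color"],cv2.COLOR_RGB2BGR)
    if crop: a,b,c,d=crop; im=im[b:d,a:c]
    cv2.imwrite("pics/"+n,cv2.resize(im,None,fx=s,fy=s,interpolation=cv2.INTER_CUBIC))
def spot(f,q,n=1):
    return [(np.round(w(f,x["point"]),4).tolist(),round(x["conf"],2)) for x in models.spot_point(f,q)[:n]]
E
python3 - <<'E'
from h import *
s=r.read_state(); print({k:np.round(v,3).tolist() for k,v in s.items()})
for n in("scene","top"):
    f=grab(n); save(f,n+"0.png"); print(n,np.round(f["origin"],3),np.round(f["rotation"],3).tolist(),np.array(f["K"])[0])
    for q in "cell rack block pocket rest tweezers thumb_pad head gap_mark pointer aim disc_left disc_right teaspoon marker_black masking_tape boat_a".split(): print(q,spot(f,q,2))
E
```

```text
pics
{'t': 0.0, 'joint_pos': [-1.348, 0.265, 1.605, 0.0, 1.274, -0.037], 'dq': [0.001, 0.001, 0.0, -0.002, -0.001, -0.0], 'joint_efforts': [-0.001, -50.211, -35.687, 0.073, 0.03, -0.0], 'tcp_pos': [0.173, -0.652, 0.237], 'orientation': [-0.001, 0.992, 0.13, -0.0], 'ft_force': [-0.065, -0.098, -0.115], 'wrist_torque': [-0.036, -0.001, 0.0], 'grip_force': 0.0, 'opening': 0.088}
scene [0.16  0.693 0.993] [0.086, -0.214, 0.904, -0.359] [624.81754182   0.         313.78775676]Traceback (most recent call last):
  File "<stdin>", line 5, in <module>
  File "h.py", line 15, in spot
    return [(np.round(w(f,x["point"]),4).tolist(),round(x["conf"],2)) for x in models.spot_point(f,q)[:n]]
                      ~^^^^^^^^^^^^^^
  File "h.py", line 4, in w
    def w(f,p): return np.array(f["rotation"])@np.array(p)+np.array(f["origin"])
                       ~~~~~~~~~~~~~~~~~~~~~~~^~~~~~~~~~~~
ValueError: matmul: Input operand 1 has a mismatch in its core dimension 0, with gufunc signature (n?,k),(k,m?)->(n?,m?) (size 3 is different from 4)
```

```bash
sed -i 's/^def grab.*/from scipy.spatial.transform import Rotation as Ro\ndef grab(n):\n    f=dict(cams.grab_frame(n)); G[f["shot"]]=1; return f\nG={}\ndef RM(f): return Ro.from_quat(f["rotation"],scalar_first=True).as_matrix()/; s/np.array(f\["rotation"\])/RM(f)/g' h.py
python3 - <<'E'
from h import *
for n in("scene","top"):
    f=grab(n); save(f,n+"0.png"); print(n,np.round(f["origin"],3),np.round(RM(f),2).tolist(),np.array(f["K"])[0])
    for q in "cell rack block pocket rest tweezers thumb_pad head gap_mark pointer aim disc_left disc_right teaspoon marker_black masking_tape boat_a".split(): print(q,spot(f,q,2))
E
```

```text
scene [0.16  0.693 0.993] [[-0.89, -0.32, 0.31], [-0.45, 0.65, -0.61], [-0.0, -0.69, -0.73]] [624.81754182   0.         313.78775676]
cell [([0.5399, 0.0772, 0.0224], 0.7)]
rack [([0.5604, 0.121, -0.0029], 0.81)]
block [([0.5349, -0.3191, -0.0053], 0.71), ([0.5022, -0.0695, -0.0071], 0.7)]
pocket [([0.5012, -0.0686, 0.0218], 0.65)]
rest [([0.5353, -0.3182, -0.0038], 0.62), ([0.3697, -0.1543, 0.0027], 0.56)]
tweezers [([0.538, -0.3156, 0.0365], 0.9)]
thumb_pad [([0.5411, -0.2972, 0.0334], 0.52)]
head [([0.4305, -0.2901, 0.0334], 0.83)]
gap_mark [([0.5928, -0.314, 0.0421], 0.84)]
pointer [([0.6007, -0.3021, 0.0402], 0.71)]
aim [([0.6175, -0.3338, 0.0344], 0.86)]
disc_left [([0.6197, -0.3124, 0.0356], 0.78)]
disc_right [([0.6068, -0.3609, 0.0368], 0.6)]
teaspoon [([0.4039, -0.0165, -0.0014], 0.63), ([0.538, -0.3137, 0.0347], 0.62)]
marker_black [([0.3705, -0.1581, 0.0009], 0.9)]
masking_tape [([0.7334, 0.1924, 0.0034], 0.63), ([0.4056, -0.0124, -0.0012], 0.22)]
boat_a [([0.7265, -0.3838, 0.0009], 0.9), ([0.6251, 0.0237, -0.0025], 0.58)]
top [ 0.401 -0.088  1.17 ] [[0.01, -0.99, 0.13], [
[... 363 characters left out ...]
0035], 0.66), ([0.548, -0.2983, 0.0351], 0.6)]
head [([0.434, -0.2942, 0.0377], 0.68), ([0.6106, -0.359, 0.0358], 0.39)]
gap_mark [([0.4044, -0.0171, 0.0028], 0.72), ([0.6002, -0.319, 0.0456], 0.69)]
pointer [([0.6036, -0.3041, 0.0473], 0.62), ([0.5028, -0.0724, 0.0261], 0.49)]
aim [([0.617, -0.3346, 0.0368], 0.57)]
disc_left [([0.6198, -0.3123, 0.0329], 0.49)]
disc_right [([0.6092, -0.3619, 0.037], 0.79), ([0.6278, 0.0256, -0.0006], 0.67)]
teaspoon [([0.4068, -0.0151, 0.0029], 0.61)]
marker_black [([0.3711, -0.1576, 0.0037], 0.73)]
masking_tape [([0.7371, 0.1928, -0.0017], 0.72), ([0.5489, -0.2957, 0.0368], 0.45)]
boat_a [([0.7233, -0.3807, -0.0058], 0.76), ([0.6269, 0.024, -0.0033], 0.57)]
```

View pics/scene0.png

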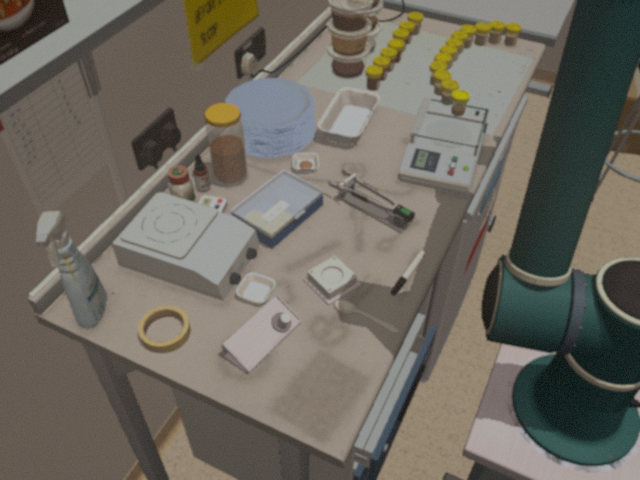

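View pics/top0.png

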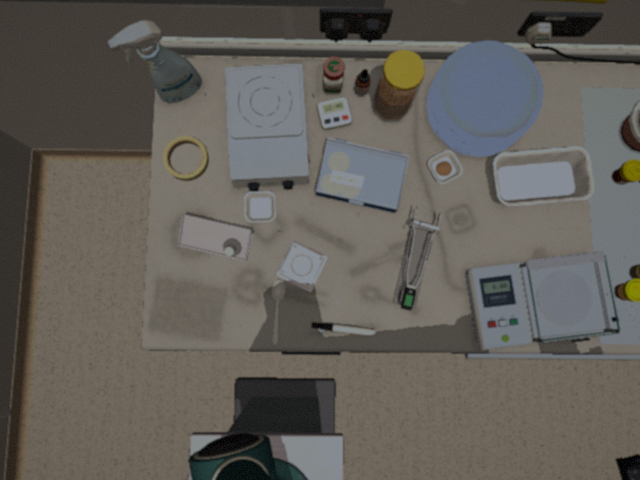

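```bash
cat >> h.py <<'E'
from scipy.optimize import minimize
th=np.linspace(0,2*np.pi,40)
def circ(R,z): return np.c_[R*np.cos(th),R*np.sin(th),0*th+z]
def box(a,b,z0,z1): return np.array([[x,y,z] for x in(-a,a) for y in(-b,b) for z in(z0,z1)])
SH={"cell":np.r_[circ(.02,0),circ(.02,.005),circ(.01,.031)],
 "block":np.r_[box(.043,.043,0,.005),box(.036,.036,.005,.028)]}
def fit(fs,q,pts,p0,T,conf=.3):
    ms=[]
    for f in fs:
        o=models.outline_of(f,q)
        if not o: continue
        c=[np.mean([np.abs(np.argwhere(x["mask"])[:,::-1].mean(0)-proj(f,T(p0,pts).mean(0))).sum()]) for x in o]
        i=int(np.argmin(c)); 
        if c[i]<15: ms.append((f,o[i]["mask"].astype(np.uint8)))
    def cost(p,full=0):
        t=[]
        for f,m in ms:
            P=np.array([proj(f,a) for a in T(p,pts)],np.float32)
            h=cv2.convexHull(P); im=np.zeros((480,640),np.uint8); cv2.fillConvexPoly(im,np.int32(h*16),1,cv2.LINE_8,4)
            t.append(1-(im&m).sum()/(im|m).sum())
        return t if full else sum(t)
    S=np.array([p0]+[np.array(p0)+np.eye(len(p0))[i]*(.008 if i<2 else .1) for i in range(len(p0))])
    s=minimize(cost,p0,method="Nelder-Mead",options=dict(initial_simplex=S,xatol=2e-4,fatol=1e-4))
    return s.x,cost(s.x,1)
def planar(z): return lambda p,pts: pts@Ro.from_euler("z",p[2]).as_matrix().T+[p[0],p[1],z]
def yaw():
    q=r.read_state()["orientation"]; X=Ro.from_quat(q,scalar_first=True).as_matrix()[:,0]; return np.arctan2(X[1],X[0])
def go(x,y,z,yw):
    s=r.read_state(); R=Ro.from_quat(s["orientation"],scalar_first=True).as_matrix()
    d=R.T@(np.array([x,y,z])-s["tcp_pos"])/.2; sp=-((yw-yaw()+np.pi/2)%np.pi-np.pi/2)/np.radians(120)
    print("go",np.round(d,4),"spin",round(sp,4),"tcp",np.round(s["tcp_pos"],4),"yaw",round(yaw(),4))
E
python3 - <<'E'
from h import *
fs=[grab("scene"),grab("top")]
wedge=np.array([[x,y,z] for y in(-.075,.075) for x,z in((-.033,0),(-.033,.013),(.035,0),(.035,.039))])
rk,e=fit(fs,"rack",wedge,[.560,.1207,-.237],planar(0)); print("rack",rk,e)
def T(p,pts): return pts@(Ro.from_euler("z",rk[2])*Ro.from_euler("y",-.45)).as_matrix().T+[p[0],p[1],.0187]
c,e=fit(fs,"cell",SH["cell"],[.541,.080],T); print("cell",c,e)
d=Ro.from_euler("z",-rk[2]).as_matrix()@np.r_[c-rk[:2],0]; print("cell in rack",d)
print("block",*fit(fs,"block",SH["block"],[.503,-.07,-.3],planar(0)))
print([spot(f,q) for f in fs for q in("cell","pocket")])
R=Ro.from_euler("z",rk[2]).as_matrix(); g=np.r_[c,0.0187]+R@[-.0085,0,.0095]; print("g",g)
go(*g,rk[2])
for f in fs:
  a=f["color"]; 
E
```

```text
rack [ 0.55730309  0.11981547 -0.24839638] [np.float64(0.15616601970737531), np.float64(0.20885311871227363)]
cell [0.54034521 0.08300231] [np.float64(0.1351351351351351), np.float64(0.14191419141914197)]
cell in rack [-0.0073869  -0.03985239  0.        ]
block [ 0.50321272 -0.0681195  -0.45280462] [np.float64(0.07215265354800238), np.float64(0.0728038507821901)]
[[([0.4044, -0.0175, -0.0026], 0.69)], [([0.4993, -0.0704, 0.0217], 0.94)], [([0.5392, 0.0826, 0.0222], 0.81)], [([0.5019, -0.0701, 0.0224], 0.86)]]
g [0.53210609 0.08509203 0.0282    ]
go [ 2.6805 -3.1026  1.0527] spin 0.2426 tcp [ 0.1734 -0.6523  0.2387] yaw 0.2598
```

>>> arm_command:
  increments:
    - [0.87,-1,0,0,0.3]
    - [0.87,-1,0,0,0.6]
    - [0.87,-1,0,0,0.68]
    - [0.87,-1,0,0,0.68]
    - [0.87,-1,0,0,0.68]
    - [0.87,-1,0,0,0.68]
    - [0.87,-1,0,0,0.68]

```text
t: 3.08
tcp_pos: [0.2915, -0.41, 0.2387]
orientation: [-0.001, 0.991, 0.131, 0.001]
ft_force: [0.6, -0.1, 0.3]
opening: 0.0437
grip_force: 0.0
```

>>> arm_command:
  increments:
    - [0.87,-1,0,0,0.68]
    - [0.87,-1,0,0,0.68]
    - [0.87,-1,0,0,0.68]
    - [0.87,-1,0,0,0.68]
    - [0.87,-1,0,0,0.68]
    - [0.87,-1,0,0,0.68]
    - [0.87,-1,0,0,0.68]

```text
t: 3.67
tcp_pos: [0.4083, -0.1723, 0.2391]
orientation: [-0.001, 0.991, 0.131, 0.001]
ft_force: [0.1, -0.5, 0.2]
opening: 0.0284
grip_force: 0.0
```

>>> arm_command:
  increments:
    - [0.87,-1,0,0.24,0.68]
    - [0.87,-1,0,0.24,0.68]
    - [0.87,-1,0,0.24,0.68]
    - [0.87,-1,0,0.24,0.68]
    - [0.87,-1,0,0.24,0.68]
    - [0.87,-1,0,0.24,0.68]
    - [0.87,-1,0,0.24,0.68]
    - [0.87,-1,0,0.24,0.68]

```text
t: 4.33
tcp_pos: [0.5261, 0.0674, 0.2391]
orientation: [-0.002, 0.993, -0.119, 0.001]
ft_force: [-0.0, -0.3, 0.5]
opening: 0.0279
grip_force: 0.0
```

```bash
python3 - <<'E'
from h import *
go(.5325,.0842,.030,-.245); print(r.read_state()["opening"])
fs=[grab("scene"),grab("top")]
for f in fs: print([spot(f,q) for q in("cell","rack","pocket")])
E
```

```text
go [ 0.0097 -0.0856  1.0457] spin 0.0035 tcp [0.5261 0.0674 0.2391] yaw -0.2378
0.027900696116487385
[[([0.7278, -0.3812, -0.0024], 0.72)], [([0.5601, 0.1212, -0.0021], 0.81)], [([0.5032, -0.0707, 0.0249], 0.94)]]
[[], [([0.6286, 0.0241, -0.0019], 0.37)], [([0.6101, -0.3607, 0.0372], 0.66)]]
```

>>> arm_command:
  increments:
    - [0.01,-0.086,0.85,0.0,0.68]
    - [0.01,-0.086,0.85,0.0,0.68]
    - [0.01,-0.086,0.85,0.0,0.68]
    - [0.01,-0.086,0.85,0.0,0.68]
    - [0.01,-0.086,0.85,0.0,0.68]
    - [0.01,-0.086,0.85,0.0,0.68]

```text
t: 5.23
tcp_pos: [0.5267, 0.0768, 0.066]
orientation: [0.001, 0.993, -0.122, -0.004]
ft_force: [0.0, 0.1, 1.0]
opening: 0.028
grip_force: 0.0
```

```bash
python3 - <<'E'
from h import *
go(.5325,.0842,.030,-.245)
f=grab("scene"); save(f,"hov.png",(200,260,360,380),4)
print(proj(f,[.5325,.0842,.030]),proj(f,r.read_state()["tcp_pos"]))
E
```

```text
go [ 0.0202 -0.0434  0.1798] spin 0.0005 tcp [0.5267 0.0768 0.066 ] yaw -0.2439
[282.99578335 320.67588831] [285.47961818 306.00633496]
```

View pics/hov.png

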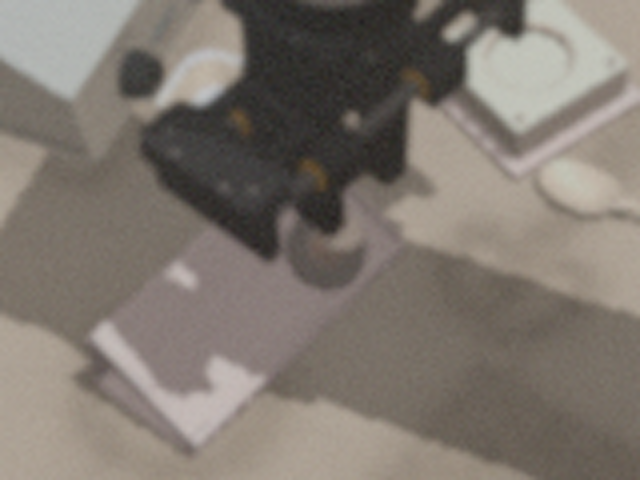

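```bash
python3 - <<'E'
from h import *
s=r.read_state(); R=Ro.from_quat(s["orientation"],scalar_first=True).as_matrix()
out=[]
for n,cr in(("scene",(200,240,360,360)),("top",(150,190,310,310))):
    f=grab(n); im=cv2.cvtColor(f["color"],cv2.COLOR_RGB2BGR)[cr[1]:cr[3],cr[0]:cr[2]]
    im=cv2.convertScaleAbs(cv2.resize(im,None,fx=5,fy=5,interpolation=cv2.INTER_CUBIC),alpha=1.6,beta=10)
    def d(P,col):
        h=cv2.convexHull(np.array([(proj(f,p)-cr[:2])*5 for p in P],np.float32)); cv2.polylines(im,[np.int32(h)],True,col,1)
    for sg in(1,-1):
        B=box(.009,.0085,-.04,0)+[0,sg*.0227,0]; d(B[B[:,2]==0]@R.T+s["tcp_pos"],(0,255,0) if sg>0 else (0,0,255))
    M=(Ro.from_euler("z",-.245)*Ro.from_euler("y",-.45)).as_matrix()
    for c in(circ(.02,0),circ(.01,.031)): d(c@M.T+[.5405,.082,.0195],(255,255,0))
    out.append(im); print(s["t"],r.read_state()["tcp_pos"])
im=np.hstack([cv2.resize(o,(400,300)) for o in out]); cv2.imwrite("pics/ov.png",im)
cv2.imwrite("pics/ov1.png",out[0])
E
```

```text
5.2833 [0.53126501 0.07732299 0.07069021]
5.2833 [0.53227226 0.07751859 0.07175712]
```

View pics/ov1.png

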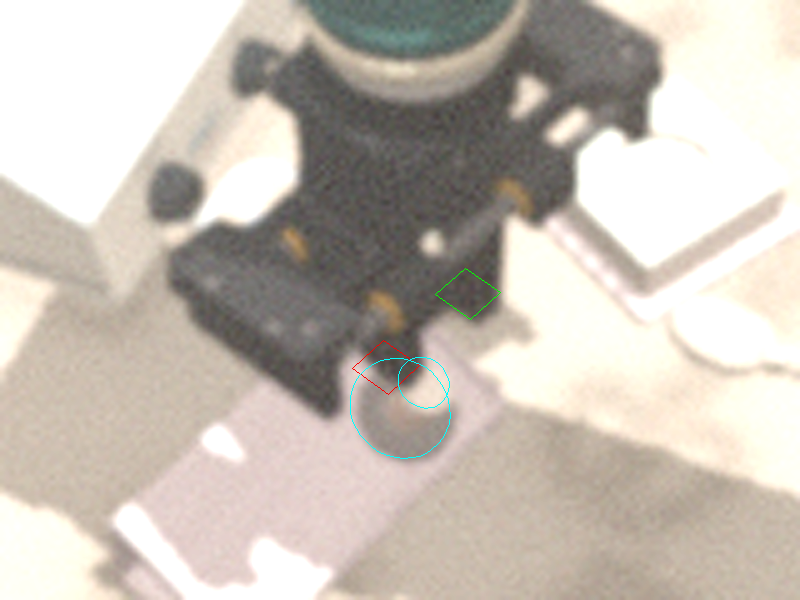

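```bash
python3 - <<'E'
from h import *
f=grab("top");go(.5325,.0842,.030,-.245)
E
```

```text
go [-0.0098 -0.0312  0.2108] spin 0.0007 tcp [0.5326 0.0777 0.0722] yaw -0.2435
```

>>> arm_command:
  increments:
    - [0,-0.02,0,0,0.68]
    - [0,-0.02,0,0,0.68]
    - [0,-0.02,0,0,0.68]
    - [0,-0.02,0,0,0.68]

```text
t: 5.77
tcp_pos: [0.5314, 0.0819, 0.0697]
orientation: [-0.0, 0.993, -0.121, 0.001]
ft_force: [-1.0, 0.3, -0.5]
opening: 0.0284
grip_force: 0.0
```

```bash
python3 - <<'E'
from h import *
go(.5325,.0842,.030,-.245)
E
```

```text
go [ 0.0023 -0.0125  0.1984] spin 0.0011 tcp [0.5314 0.0819 0.0697] yaw -0.2426
```

>>> arm_command:
  increments:
    - [0.002,-0.01,0.08,0,0.68]
    - [0.002,-0.01,0.14,0,0.68]
    - [0.002,-0.01,0.18,0,0.68]
    - [0.002,-0.01,0.196,0,0.68]
    - [0.002,-0.01,0.196,0,0.68]
    - [0.002,-0.01,0.196,0,0.68]
    - [0.002,-0.01,0.196,0,0.68]

```text
t: 6.35
tcp_pos: [0.532, 0.0835, 0.0298]
orientation: [-0.0, 0.993, -0.121, 0.0]
ft_force: [0.2, -0.1, 0.2]
opening: 0.0282
grip_force: 0.0
```

>>> arm_command:
  increments:
    - [0,0,0,0,0.85]
    - [0,0,0,0,0.9]
    - [0,0,0,0,0.9]
    - [0,0,0,0,0.9]
    - [0,0,0,0,0.9]
    - [0,0,0,0,0.9]

```text
t: 6.85
tcp_pos: [0.5322, 0.0836, 0.0301]
orientation: [-0.0, 0.993, -0.121, 0.001]
ft_force: [-0.4, -0.4, 4.2]
opening: 0.0189
grip_force: 30.0
```

>>> arm_command:
  increments:
    - [0,0,-0.15,0,0.9]
    - [0,0,-0.25,0,0.9]
    - [-0.2,0,-0.25,0,0.9]
    - [-0.46,0,-0.25,0,0.9]
    - [-0.46,0,-0.25,0,0.9]
    - [-0.46,0,-0.1,0,0.9]
    - [-0.46,0,0.0,0,0.9]
    - [-0.46,0,0.03,0,0.9]
    - [-0.46,0,0.03,0,0.9]
    - [-0.46,0,0.03,0,0.9]

```text
t: 7.68
tcp_pos: [0.4424, 0.1056, 0.0235]
orientation: [0.0, 0.993, -0.121, -0.0]
ft_force: [-0.1, 0.1, 0.2]
opening: 0.0189
grip_force: 30.0
```

```bash
python3 - <<'E'
from h import *
s=r.read_state(); print(s["tcp_pos"],s["ft_force"],s["opening"],yaw())
f=grab("scene"); save(f,"held.png",(230,290,330,380),6)
u=proj(f,s["tcp_pos"]); print(u)
save(f,"held.png",tuple(int(v) for v in(u[0]-60,u[1]-55,u[0]+60,u[1]+35)),6)
E
```

```text
[0.44236916 0.1056158  0.02346583] [-0.10110824  0.07741812  0.22906903] 0.018918197128993175 -0.24298548071384754
[320.52742482 348.92346347]
```

View pics/held.png

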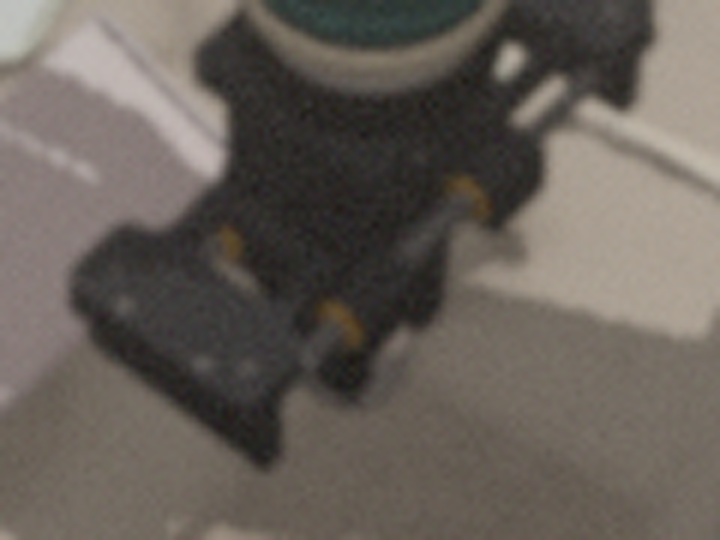

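>>> arm_command:
  increments:
    - [0,0,0.02,0,0.9]
    - [0,0,0.03,0,0.9]
    - [0,0,0.04,0,0.9]
    - [0,0,0.045,0,0.9]
    - [0,0,0.05,0,0.9]
    - [0,0,0.05,0,0.9]

```text
t: 8.23
tcp_pos: [0.4472, 0.1059, 0.0173]
orientation: [-0.001, 0.993, -0.121, 0.004]
ft_force: [-0.6, -3.3, 16.1]
opening: 0.0192
grip_force: 30.0
```

>>> arm_command:
  increments:
    - [0,0,0.01,0,0.9]
    - [0,0,0.02,0,0.9]
    - [0,0,0.02,0,0.9]
    - [0,0,0.02,0,0.9]

```text
t: 8.57
tcp_pos: [0.45, 0.1061, 0.0146]
orientation: [-0.001, 0.993, -0.121, 0.007]
ft_force: [3.3, -4.3, 18.5]
opening: 0.0193
grip_force: 30.0
```

>>> arm_command:
  increments:
    - [0,0,0.01,0,0.9]
    - [0,0,0.02,0,0.9]
    - [0,0,0.03,0,0.9]
    - [0,0,0.03,0,0.9]
    - [0,0,0.03,0,0.9]

```text
t: 8.98
tcp_pos: [0.4524, 0.106, 0.0096]
orientation: [-0.002, 0.993, -0.121, 0.009]
ft_force: [5.9, -6.7, 18.8]
opening: 0.0193
grip_force: 30.2
```

>>> arm_command:
  increments:
    - [0,0,-0.02,0,0.9]
    - [0,0,-0.025,0,0.9]
    - [0,0,-0.03,0,0.68]
    - [0,0,-0.035,0,0.68]
    - [0,0,-0.035,0,0.68]
    - [0,0,-0.035,0,0.68]

```text
t: 9.48
tcp_pos: [0.4416, 0.1056, 0.01]
orientation: [0.0, 0.993, -0.121, -0.001]
ft_force: [-0.7, -0.9, 0.5]
opening: 0.0282
grip_force: 0.0
```

>>> arm_command:
  increments:
    - [0,0,-0.2,0,0.68]
    - [0,0,-0.4,0,0.6]
    - [-0.2,0,-0.5,0,0.6]
    - [-0.3,0,-0.5,0,0.6]
    - [-0.4,0,-0.5,0,0.6]
    - [-0.4,0,-0.5,0,0.6]

```text
t: 9.98
tcp_pos: [0.3611, 0.1251, 0.1098]
orientation: [0.0, 0.993, -0.12, -0.001]
ft_force: [0.6, -1.7, 0.5]
opening: 0.0354
grip_force: 0.0
```

```bash
python3 - <<'E'
from h import *
fs=[grab("scene"),grab("top")]
f=fs[0]
for g in fs: print([spot(g,q) for q in("cell","pocket")])
T=lambda p,pts: pts+[p[0],p[1],0]
print(fit(fs,"cell",SH["cell"],[.451,.106],T))
u=proj(f,[.45,.106,.01]); print(u, r.read_state()["tcp_pos"])
save(f,"cellb.png",tuple(int(v) for v in(u[0]-60,u[1]-45,u[0]+60,u[1]+45)),6)
E
```

```text
[[([0.4438, 0.1069, 0.0025], 0.73)], [([0.5007, -0.0703, 0.0207], 0.74)]]
[[([0.4461, 0.1078, 0.0027], 0.53)], [([0.5079, -0.0705, 0.0198], 0.77)]]
(array([0.44383947, 0.10759312]), [np.float64(0.5099009900990099), np.float64(0.20588235294117652)])
[316.71721775 351.62588752] [0.36532275 0.12474507 0.11029172]
```

View pics/cellb.png

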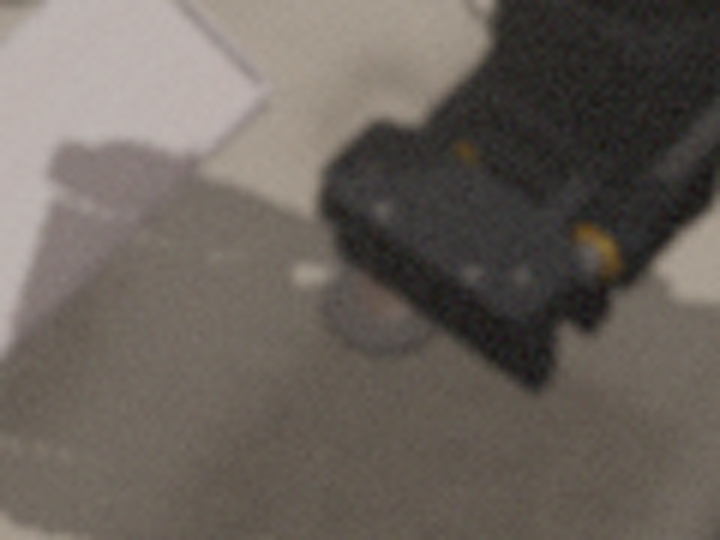

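>>> arm_command:
  increments:
    - [0,0.8,-0.3,0,0.6]
    - [0,0.8,-0.3,0,0.6]
    - [0,0.8,-0.3,0,0.6]
    - [0,0.8,-0.3,0,0.6]
    - [0,0.8,-0.3,0,0.6]
    - [0,0.8,-0.3,0,0.6]

```text
t: 10.88
tcp_pos: [0.3271, -0.0327, 0.1717]
orientation: [0.0, 0.992, -0.124, 0.001]
ft_force: [-0.0, 0.7, 0.3]
opening: 0.0348
grip_force: 0.0
```

```bash
python3 - <<'E'
from h import *
T=lambda p,pts: pts+[p[0],p[1],0]
for k in range(3):
    fs=[grab("scene"),grab("top")]
    for g in fs: print([spot(g,q) for q in("cell","pocket")])
    print(fit(fs,"cell",SH["cell"],[.445,.106],T),fit(fs[1:],"cell",SH["cell"],[.445,.106],T)[0],fit(fs[:1],"cell",SH["cell"],[.445,.106],T)[0],fit(fs,"block",SH["block"],[.503,-.07,-.45],planar(0)))
print(r.read_state()["tcp_pos"])
go(.4437,.1068,.05,-.245)
f=fs[0]
# pocket: dark ring edges in rectified views
for f in fs:
    g=np.mgrid[-30:31,-30:31]/1000.
    P=np.array([proj(f,[.503+a,-.07+b,.028]) for a,b in zip(g[0].ravel(),g[1].ravel())],np.float32)
    im=cv2.remap(f["color"],P[:,0].reshape(61,61),P[:,1].reshape(61,61),cv2.INTER_CUBIC)
    cv2.imwrite("pics/rect%d.png"%f["shot"],cv2.resize(cv2.convertScaleAbs(im,alpha=1.3),(390,390),interpolation=cv2.INTER_CUBIC)); print(f["shot"])
a=[cv2.imread("pics/rect%d.png"%f["shot"]) for f in fs]; cv2.imwrite("pics/rects.png",np.hstack(a))
E
```

```text
[[([0.4433, 0.1046, 0.0023], 0.81)], [([0.4999, -0.0702, 0.0231], 0.93)]]
[[([0.4457, 0.1097, 0.0023], 0.56)], [([0.5044, -0.0703, 0.0256], 0.6)]]
(array([0.4447573 , 0.10574314]), [np.float64(0.09336609336609336), np.float64(0.04530744336569581)]) [0.4449099  0.10571945] [0.44294531 0.10662891] (array([ 0.50398259, -0.06632054, -0.46556801]), [np.float64(0.056140350877192935), np.float64(0.07771706132361866)])
[[([0.4413, 0.1069, 0.0018], 0.57)], [([0.5017, -0.0677, 0.0206], 0.87)]]
[[([0.4439, 0.1078, 0.004], 0.73)], [([0.5469, -0.2987, 0.0372], 0.54)]]
(array([0.44421765, 0.10573138]), [np.float64(0.08108108108108103), np.float64(0.17821782178217827)]) [0.44386523 0.10538672] [0.44402112 0.10585089] (array([ 0.50291833, -0.06807874, -0.44862883]), [np.float64(0.05899880810488678), np.float64(0.052409638554216875)])
[[([0.4429, 0.1053, 0.0019], 0.54)], [([0.5026, -0.0679, 0.0223], 0.67)]]
[[([0.4448, 0.1077, 0.0033], 0.53)], [([0.5058, -0.0732, 0.0231], 0.92)]]
(array([0.44447949, 0.10573584]), [np.float64(0.14962593516209477), np.float64(0.12745098039215685)]) [0.44603748 0.10573315] [0.44363879 0.10768512] (array([ 0.50416851, -0.06726321, -0.44843868]), [np.float64(0.03721781574130567)])
[ 0.32620664 -0.03037884  0.17049332]
go [ 0.4053 -0.807   0.6025] spin 0.001 tcp [ 0.3262 -0.0304  0.1705] yaw -0.2429
19
20
```

View pics/rects.png

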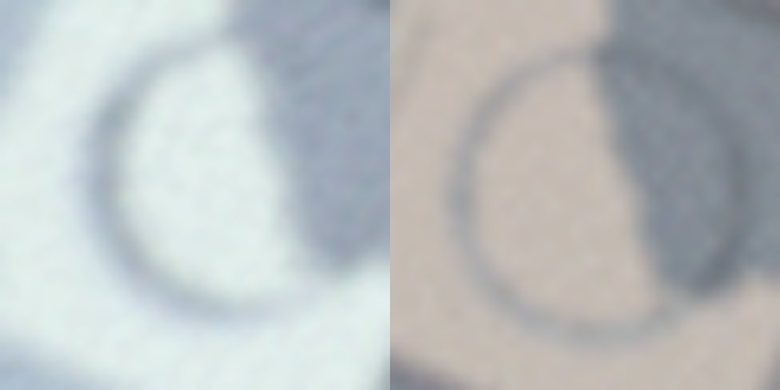

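```bash
python3 - <<'E'
from h import *
go(.4445,.1058,.045,-.245)
E
```

```text
go [ 0.4104 -0.8031  0.6275] spin 0.001 tcp [ 0.3262 -0.0304  0.1705] yaw -0.2429
```

>>> arm_command:
  increments:
    - [0.41,-0.803,0.3,0,0.66]
    - [0.41,-0.803,0.3,0,0.66]
    - [0.41,-0.803,0.3,0,0.66]
    - [0.41,-0.803,0.3,0,0.66]
    - [0.41,-0.803,0.5,0,0.66]
    - [0.41,-0.803,0.6,0,0.66]
    - [0.41,-0.803,0.625,0,0.66]
    - [0.41,-0.803,0.625,0,0.66]
    - [0.41,-0.803,0.625,0,0.66]

```text
t: 13.43
tcp_pos: [0.4441, 0.1054, 0.0458]
orientation: [0.0, 0.993, -0.121, -0.0]
ft_force: [-0.9, 0.5, 0.2]
opening: 0.0296
grip_force: 0.0
```

```bash
python3 - <<'E'
from h import *
go(.4445,.1058,.0105,-.245)
E
```

```text
go [ 0.0017 -0.0024  0.1767] spin 0.0009 tcp [0.4441 0.1054 0.0458] yaw -0.243
```

>>> arm_command:
  increments:
    - [0.002,-0.002,0.1,0,0.66]
    - [0.002,-0.002,0.16,0,0.66]
    - [0.002,-0.002,0.177,0,0.66]
    - [0.002,-0.002,0.177,0,0.66]
    - [0.002,-0.002,0.177,0,0.85]
    - [0.002,-0.002,0.177,0,0.9]
    - [0.002,-0.002,0.177,0,0.9]
    - [0.002,-0.002,0.177,0,0.9]
    - [0.002,-0.002,0.177,0,0.9]

```text
t: 14.18
tcp_pos: [0.4463, 0.106, 0.0118]
orientation: [-0.0, 0.993, -0.121, 0.001]
ft_force: [-1.5, -2.5, 8.5]
opening: 0.0191
grip_force: 30.0
```

>>> arm_command:
  increments:
    - [0,0,-0.15,0,0.9]
    - [0,0,-0.3,0,0.9]
    - [0,0,-0.3,0,0.9]
    - [0,0,-0.3,0,0.9]

```text
t: 14.52
tcp_pos: [0.4471, 0.1065, 0.0724]
orientation: [-0.001, 0.993, -0.121, 0.003]
ft_force: [0.0, -0.1, -1.1]
opening: 0.0191
grip_force: 30.0
```

```bash
python3 - <<'E'
from h import *
go(.5028,-.0673,.046,-.245)
E
```

```text
go [0.4784 0.777  0.1328] spin 0.001 tcp [0.4471 0.1065 0.0724] yaw -0.2428
```

>>> arm_command:
  increments:
    - [0.483,0.778,-0.05,0,0.9]
    - [0.483,0.778,-0.05,0,0.9]
    - [0.483,0.778,-0.05,0,0.9]
    - [0.483,0.778,-0.05,0,0.9]
    - [0.483,0.778,-0.05,0,0.9]
    - [0.483,0.778,0.08,0,0.9]
    - [0.483,0.778,0.1,0,0.9]
    - [0.483,0.778,0.1,0,0.9]
    - [0.483,0.778,0.1,0,0.9]

```text
t: 15.27
tcp_pos: [0.4995, -0.0674, 0.0488]
orientation: [-0.0, 0.993, -0.121, -0.002]
ft_force: [-0.2, -0.2, -1.3]
opening: 0.0191
grip_force: 30.0
```

```bash
python3 - <<'E'
from h import *
fs=[grab("scene"),grab("top")]
s=r.read_state(); p=s["tcp_pos"]; print(p)
zc=p[2]-.0118
im=[]
for f in fs:
    o=fit([f],"cell",SH["cell"],[p[0],p[1]],lambda q,pts: pts+[q[0],q[1],zc]); print(o)
    u=proj(f,[.503,-.068,.03]); x0,y0=int(u[0]-40),int(u[1]-45)
    i=cv2.cvtColor(f["color"],cv2.COLOR_RGB2BGR)[y0:y0+75,x0:x0+80]; i=cv2.convertScaleAbs(cv2.resize(i,(400,375),interpolation=cv2.INTER_CUBIC),alpha=1.4,beta=10)
    for c,col in((circ(.02,0)+[p[0],p[1],zc],(0,0,255)),(circ(.0215,0)+[.503,-.0675,.028],(0,255,0))):
        cv2.polylines(i,[np.int32([(proj(f,a)-[x0,y0])*5 for a in c])],True,col,1)
    im.append(i)
cv2.imwrite("pics/above.png",np.hstack(im))
go(.5038,-.0673,.0338,-.245)
E
```

```text
[ 0.5010726  -0.06743606  0.05024702]
(array([ 0.4925726 , -0.05968606]), [np.float64(0.5118343195266273)])
(array([ 0.5010726 , -0.06743606]), [])
go [ 0.0099 -0.0037  0.0851] spin 0.0016 tcp [ 0.5017 -0.0675  0.0508] yaw -0.2416
```

View pics/above.png

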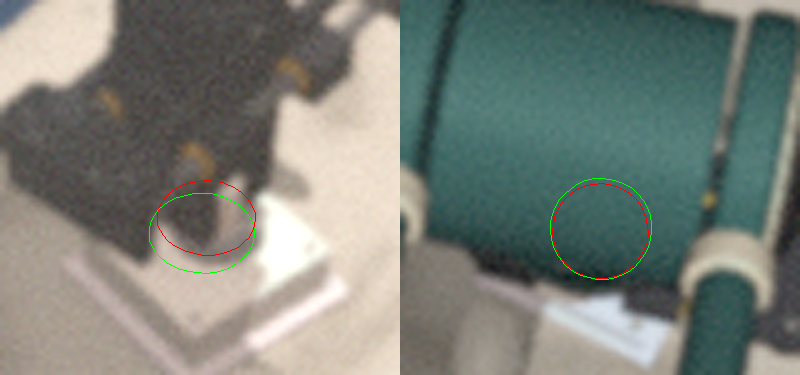

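>>> arm_command:
  increments:
    - [0.01,-0.003,0,0,0.9]
    - [0.01,-0.003,0.02,0,0.9]
    - [0.01,-0.003,0.04,0,0.9]
    - [0.01,-0.003,0.055,0,0.9]
    - [0.01,-0.003,0.065,0,0.9]
    - [0.01,-0.003,0.07,0,0.9]
    - [0.01,-0.003,0.07,0,0.9]

```text
t: 16.05
tcp_pos: [0.5029, -0.068, 0.0356]
orientation: [-0.0, 0.993, -0.121, -0.0]
ft_force: [0.1, 0.4, -0.8]
opening: 0.0196
grip_force: 30.0
```

>>> arm_command:
  increments:
    - [0,0,0.005,0,0.9]
    - [0,0,0.01,0,0.9]
    - [0,0,0.014,0,0.9]
    - [0,0,0.018,0,0.9]
    - [0,0,0.018,0,0.9]

```text
t: 16.47
tcp_pos: [0.5035, -0.0682, 0.0338]
orientation: [0.0, 0.993, -0.121, -0.0]
ft_force: [-4.2, -0.1, 9.3]
opening: 0.019
grip_force: 30.0
```

>>> arm_command:
  increments:
    - [0,0,0.006,0,0.9]
    - [0,0,0.006,0,0.9]
    - [0,0,-0.004,0,0.8]
    - [0,0,-0.006,0,0.66]
    - [0,0,-0.006,0,0.66]
    - [0,0,-0.006,0,0.66]
    - [0,0,-0.2,0,0.66]
    - [0,0,-0.4,0,0.5]
    - [0,0.3,-0.6,0,0.4]
    - [0,0.8,-0.6,0,0.4]
    - [0,0.8,-0.6,0,0.4]
    - [0,0.8,-0.6,0,0.4]
    - [0,0.8,-0.6,0,0.4]
    - [0,0.8,-0.6,0,0.4]
    - [0,0.8,-0.6,0,0.4]

```text
t: 17.72
tcp_pos: [0.4645, -0.2231, 0.1519]
orientation: [-0.001, 0.993, -0.122, -0.0]
ft_force: [0.4, 0.2, -0.5]
opening: 0.0528
grip_force: 0.0
```

```bash
python3 - <<'E'
from h import *
fs=[grab("scene"),grab("top")]
s=r.read_state(); print(s["tcp_pos"])
T=lambda p,pts: pts+[p[0],p[1],p[2]]
# cell incl. height: visible part above the block = drum from z .028
vis=np.r_[circ(.0198,.005),circ(.01,.031)]
def T(p,pts): return pts+[p[0],p[1],.022+(p[2] if len(p)>2 else 0)]
print(fit(fs,"cell",vis,[.5025,-.068],T))
for f in fs: print([spot(f,q) for q in("cell","tweezers","thumb_pad","head","aim","disc_left","disc_right")])
im=[]
for f in fs:
    u=proj(f,[.503,-.068,.035]); x0,y0=int(u[0]-40),int(u[1]-38)
    i=cv2.cvtColor(f["color"],cv2.COLOR_RGB2BGR)[y0:y0+75,x0:x0+80]; im.append(cv2.resize(i,(400,375),interpolation=cv2.INTER_CUBIC))
cv2.imwrite("pics/seat.png",np.hstack(im))
E
```

```text
[ 0.46471057 -0.22192673  0.1516482 ]
(array([ 0.50244427, -0.06734354]), [np.float64(0.1428571428571429), np.float64(0.06849315068493156)])
[[([0.4993, -0.0672, 0.0254], 0.6)], [([0.5393, -0.3164, 0.0363], 0.67)], [([0.3706, -0.1607, -0.0001], 0.63)], [([0.432, -0.2895, 0.0345], 0.69)], [([0.6184, -0.3348, 0.0331], 0.72)], [([0.6181, -0.3102, 0.0375], 0.62)], [([0.6084, -0.3637, 0.0336], 0.49)]]
[[([0.5023, -0.0646, 0.0259], 0.56)], [], [], [([0.4315, -0.2931, 0.0367], 0.67)], [([0.3708, -0.1584, 0.0042], 0.73)], [([0.6204, -0.3123, 0.0352], 0.52)], [([0.6134, -0.3616, 0.0357], 0.68)]]
```

View pics/seat.png

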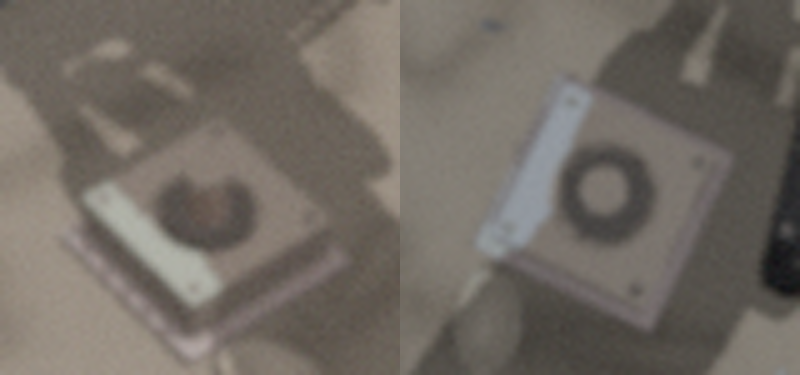

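```bash
python3 - <<'E'
from h import *
s=r.read_state(); print(s["tcp_pos"],s["t"])
go(.539,-.3157,.070,-.222)
E
```

```text
[ 0.46487766 -0.2234482   0.15252854] 18.6167
go [0.4707 0.3585 0.4127] spin -0.01 tcp [ 0.4649 -0.2234  0.1525] yaw -0.243
```

>>> arm_command:
  increments:
    - [0.47,0.358,0,-0.01,0.3]
    - [0.47,0.358,0,-0.01,0.3]
    - [0.47,0.358,0,-0.01,0.3]
    - [0.47,0.358,0.2,-0.01,0.3]
    - [0.47,0.358,0.4,-0.01,0.3]
    - [0.47,0.358,0.4,-0.01,0.3]
    - [0.47,0.358,0.4,-0.01,0.3]

```text
t: 19.2
tcp_pos: [0.5363, -0.314, 0.0695]
orientation: [-0.002, 0.994, -0.111, -0.003]
ft_force: [0.2, -0.0, 0.2]
opening: 0.0615
grip_force: 0.0
```

```bash
python3 - <<'E'
from h import *
f=grab("scene"); s=r.read_state(); R=Ro.from_quat(s["orientation"],scalar_first=True).as_matrix(); print(s["tcp_pos"],s["opening"])
u=proj(f,[.55,-.316,.04]); x0,y0=int(u[0]-70),int(u[1]-52)
i=cv2.cvtColor(f["color"],cv2.COLOR_RGB2BGR)[y0:y0+105,x0:x0+140]; i=cv2.convertScaleAbs(cv2.resize(i,(784,588),interpolation=cv2.INTER_CUBIC),alpha=1.3,beta=10)
def d(P,col): cv2.polylines(i,[np.int32([(proj(f,a)-[x0,y0])*5.6 for a in P])],True,col,1)
sq=np.array([[-.009,-.0085,0],[.009,-.0085,0],[.009,.0085,0],[-.009,.0085,0]])
for sg in(1,-1): d((sq+[0,sg*(s["opening"]/2+.0085),0])@R.T+s["tcp_pos"],(0,255,0))
M=Ro.from_euler("z",-.222).as_matrix()
q=np.array([[-.022,-.0205,.007],[.022,-.0205,.007],[.022,.0205,.007],[-.022,.0205,.007]]); d(q@M.T+[.539,-.3157,.036],(0,0,255))
h=np.array([[-.132,-.011,.009],[-.086,-.011,.009],[-.086,.011,.009],[-.132,.011,.009]]); d(h@M.T+[.539,-.3157,.036],(0,0,255))
d(np.array([[.078,-.0245,-.009],[.078,-.0245,.009],[.078,.0245,.009],[.078,.0245,-.009]])@M.T+[.539,-.3157,.036],(255,255,0))
cv2.imwrite("pics/tw.png",i)
go(.539,-.3157,.017,-.222)
E
```

```text
[ 0.53824048 -0.31510245  0.07221646] 0.061906131372047146
go [0.0049 0.0023 0.2761] spin 0.0 tcp [ 0.5382 -0.3151  0.0722] yaw -0.222
```

View pics/tw.png

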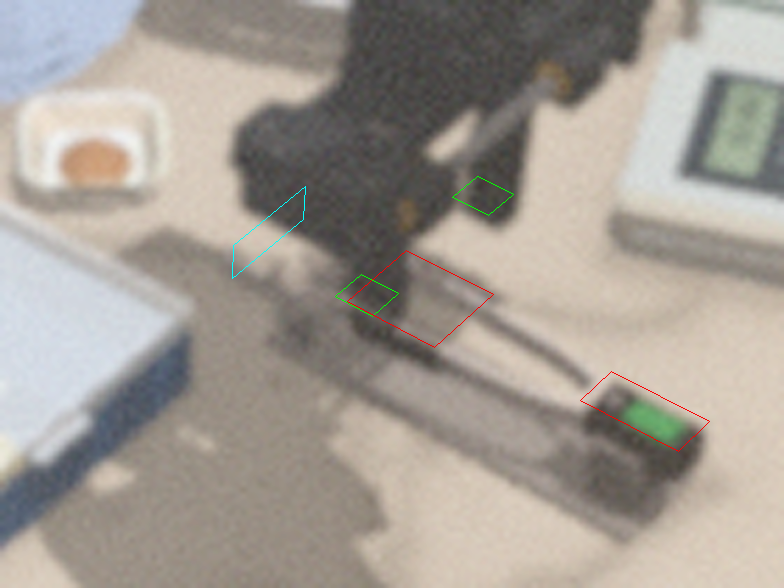

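>>> arm_command:
  increments:
    - [0.003,0.001,0.12,0,0.3]
    - [0.003,0.001,0.2,0,0.3]
    - [0.003,0.001,0.25,0,0.3]
    - [0.003,0.001,0.274,0,0.3]
    - [0.003,0.001,0.274,0,0.3]
    - [0.003,0.001,0.274,0,0.3]

```text
t: 19.75
tcp_pos: [0.5404, -0.3163, 0.0193]
orientation: [0.0, 0.994, -0.111, 0.001]
ft_force: [-0.4, 0.2, 0.1]
opening: 0.0619
grip_force: 0.0
```

>>> arm_command:
  increments:
    - [0,0,0,0,0.45]
    - [0,0,0,0,0.55]
    - [0,0,0,0,0.58]
    - [0,0,0,0,0.59]
    - [0,0,0,0,0.59]
    - [0,0,0,0,0.59]

```text
t: 20.25
tcp_pos: [0.5401, -0.3164, 0.0186]
orientation: [0.0, 0.994, -0.111, 0.001]
ft_force: [-1.0, -0.2, 4.7]
opening: 0.0362
grip_force: 5.4
```

>>> arm_command:
  increments:
    - [0,0,-0.05,0,0.59]
    - [0,0,-0.12,0,0.59]
    - [0,0,-0.22,0,0.59]
    - [0,0,-0.32,0,0.59]
    - [0,0,-0.42,0,0.59]
    - [0,0,-0.42,0,0.59]
    - [0,0,-0.42,0,0.59]
    - [0,0,-0.42,0,0.59]

```text
t: 20.92
tcp_pos: [0.5389, -0.3154, 0.1012]
orientation: [-0.0, 0.994, -0.111, -0.0]
ft_force: [-0.3, 0.2, -0.9]
opening: 0.0359
grip_force: 4.0
```

```bash
cat >> h.py <<'E'
def tool():
    s=r.read_state(); R=Ro.from_quat(s["orientation"],scalar_first=True).as_matrix(); return s["tcp_pos"],R
def look(qs):
    D={}
    for n in("scene","top"):
        f=grab(n); p,R=tool()
        for q in qs:
            for x in models.spot_point(f,q)[:1]: D.setdefault(q,[]).append(np.round((R.T@(w(f,x["point"])-p))*1000,1).tolist()+[round(x["conf"],2)])
    s=r.read_state()
    for q in qs: print(q,D.get(q))
    print(s["t"],s["tcp_pos"],s["opening"],s["grip_force"],s["ft_force"])
E
python3 - <<'E'
from h import *
look(["head","aim","disc_left","disc_right","tweezers","pointer","gap_mark"])
E
```

```text
head [[-111.1, -1.2, -14.2, 0.75], [-80.3, -429.2, 97.7, 0.3]]
aim [[80.1, -0.0, -21.0, 0.63]]
disc_left [[78.4, -18.2, -18.7, 0.39]]
disc_right [[-199.3, -118.6, 100.9, 0.42]]
tweezers [[0.1, -2.8, -14.5, 0.8], [80.2, -535.5, 101.1, 0.58]]
pointer [[-89.7, -235.7, 80.4, 0.68], [58.1, -19.6, -26.7, 0.45]]
gap_mark None
21.7167 [ 0.53948991 -0.31584906  0.10178467] 0.03656925967847917 3.9584324816712524 [ 0.1260805   0.22003656 -1.76965794]
```

>>> arm_command:
  increments:
    - [-0.02,-0.02,0,-0.01,0.59]
    - [-0.06,-0.07,0,-0.03,0.59]
    - [-0.11,-0.14,0,-0.05,0.59]
    - [-0.17,-0.22,0,-0.07,0.59]
    - [-0.23,-0.3,0,-0.09,0.59]
    - [-0.29,-0.38,0,-0.11,0.59]
    - [-0.35,-0.46,0,-0.13,0.59]
    - [-0.41,-0.54,0,-0.15,0.59]
    - [-0.47,-0.62,0,-0.17,0.59]
    - [-0.53,-0.7,0,-0.19,0.59]
    - [-0.59,-0.77,0,-0.21,0.59]
    - [-0.65,-0.83,0,-0.22,0.59]
    - [-0.7,-0.88,0,-0.23,0.59]
    - [-0.74,-0.92,0,-0.24,0.59]
    - [-0.77,-0.95,0,-0.25,0.59]
    - [-0.78,-0.97,0,-0.25,0.59]
    - [-0.79,-0.975,0,-0.25,0.59]
    - [-0.79,-0.975,0,-0.25,0.59]
    - [-0.79,-0.975,0,-0.25,0.59]
    - [-0.79,-0.975,0,-0.25,0.59]

```text
t: 23.38
tcp_pos: [0.4287, -0.0913, 0.1018]
orientation: [0.0, 0.989, 0.15, 0.0]
ft_force: [-0.5, 0.4, -0.9]
opening: 0.0363
grip_force: 4.0
```

```bash
python3 - <<'E'
from h import *
look(["head","aim","disc_left","disc_right","tweezers","pointer","gap_mark"])
look(["head","aim","disc_left","disc_right","tweezers"])
p,R=tool(); print(yaw(), "cell in tool", R.T@(np.array([.503,-.0682,.040])-p)*1000)
E
```

```text
head [[-111.0, -1.7, -12.5, 0.56], [-110.3, -1.0, -14.8, 0.53]]
aim [[77.9, -2.5, -17.1, 0.76], [79.8, 0.4, -23.1, 0.83]]
disc_left [[75.6, -19.9, -20.2, 0.48]]
disc_right [[78.3, 23.5, -20.6, 0.84], [-76.9, 50.0, 97.5, 0.57]]
tweezers [[78.0, 23.9, -23.1, 0.29]]
pointer [[53.3, -27.3, -25.6, 0.7]]
gap_mark [[53.6, -17.5, -24.5, 0.88]]
24.1833 [ 0.42823704 -0.09082443  0.10171292] 0.036135905189335925 3.958450392542545 [-0.42565025 -0.12664694 -0.74312575]
head [[-110.7, -5.2, -15.5, 0.9], [-108.7, -1.2, -14.8, 0.8]]
aim [[189.4, -163.9, 104.8, 0.73], [80.4, 0.7, -23.8, 0.63]]
disc_left None
disc_right [[75.6, 20.9, -23.4, 0.64], [75.5, 21.4, -18.7, 0.36]]
tweezers None
24.7833 [ 0.42821807 -0.09082757  0.10170223] 0.036333809669675046 3.958403616004489 [-0.27998586 -0.48531246 -1.38018312]
0.3016660117486005 cell in tool [78.12887044  0.61424578 61.70098774]
```

>>> arm_command:
  increments:
    - [0,0,0.03,0,0.59]
    - [0,0,0.08,0,0.59]
    - [0,0,0.13,0,0.59]
    - [0,0,0.18,0,0.59]
    - [0,0,0.22,0,0.59]
    - [0,0,0.22,0,0.59]
    - [0,0,0.22,0,0.59]

```text
t: 25.37
tcp_pos: [0.4273, -0.0906, 0.0565]
orientation: [-0.001, 0.989, 0.15, -0.001]
ft_force: [0.6, 0.2, -1.7]
opening: 0.0362
grip_force: 4.0
```

```bash
python3 - <<'E'
from h import *
f=grab("scene"); p,R=tool()
for q in("aim","disc_left","disc_right"): print(q,[ (np.round(R.T@(w(f,x["point"])-p)*1000,1),x["conf"]) for x in models.spot_point(f,q)[:2]])
g=grab("top"); T=lambda p,pts: pts+[p[0],p[1],.022]
print("cell",spot(f,"cell"),spot(g,"cell"))
p,R=tool(); print(r.read_state()["t"],p,r.read_state()["ft_force"],"cell in tool", R.T@(np.array([.503,-.0682,.040])-p)*1000)
E
```

```text
aim [(array([ 73.6,  -2. , -15.7]), 0.66)]
disc_left [(array([ 74.2, -18.8, -20.8]), 0.49)]
disc_right [(array([ 75.5,  22.6, -17.5]), 0.64)]
cell [([0.502, -0.0671, 0.0251], 0.53)] [([0.5032, -0.0655, 0.0228], 0.6)]
25.7167 [ 0.42869155 -0.09096448  0.05820265] [-0.40455459 -0.26526045 -0.90697235] cell in tool [77.70029976  0.33380901 18.27171226]
```

>>> arm_command:
  increments:
    - [0,0,0.03,0,0.59]
    - [0,0,0.06,0,0.59]
    - [0,0,0.09,0,0.59]
    - [0,0,0.12,0,0.59]
    - [0,0,0.15,0,0.59]
    - [0,0,0.175,0,0.59]
    - [0,0,0.188,0,0.59]
    - [0,0,0.188,0,0.59]
    - [0,0,0.188,0,0.59]
    - [0,0,0.188,0,0.59]

```text
t: 26.55
tcp_pos: [0.4285, -0.0909, 0.0203]
orientation: [0.0, 0.989, 0.15, 0.0]
ft_force: [0.6, 0.6, -1.8]
opening: 0.0361
grip_force: 4.0
```

```bash
python3 - <<'E'
from h import *
look(["head","aim","disc_left","disc_right"])
p,R=tool();print("cell in tool", R.T@(np.array([.503,-.0682,.040])-p)*1000)
E
```

```text
head [[-109.7, -4.3, -11.3, 0.94], [-112.3, -2.3, -16.0, 0.7]]
aim [[77.4, -2.3, -16.3, 0.77], [79.7, 1.8, -22.9, 0.63]]
disc_left [[75.2, -19.3, -20.1, 0.8], [-111.6, -0.1, -16.7, 0.62]]
disc_right [[373.8, -179.6, 18.0, 0.58], [76.5, 22.5, -20.6, 0.4]]
27.05 [ 0.42827766 -0.09082284  0.02018595] 0.03593301632549488 3.958442902127217 [ 0.87838192  0.28685528 -0.33580293]
cell in tool [ 78.07231145   0.6022472  -19.80327248]
```

>>> arm_command:
  increments:
    - [0,0,0,0,0.6]
    - [0,0,0,0,0.61]
    - [0,0,0,0,0.62]
    - [0,0,0,0,0.63]
    - [0,0,0,0,0.636]
    - [0,0,0,0,0.636]
    - [0,0,0,0,0.636]
    - [0,0,0,0,0.636]
    - [0,0,0,0,0.636]

```text
t: 27.8
tcp_pos: [0.4282, -0.0908, 0.0201]
orientation: [0.0, 0.989, 0.15, -0.0]
ft_force: [0.0, -0.6, -1.2]
opening: 0.0322
grip_force: 7.5
```

```bash
python3 - <<'E'
from h import *
look(["gap_mark","pointer","disc_left","disc_right","aim","head"])
look(["gap_mark","pointer"])
for n in("scene","top"):
    f=grab(n); cv2.imwrite("pics/raw_%s.png"%n,cv2.cvtColor(f["color"],cv2.COLOR_RGB2BGR))
    p,R=tool()
    # rectified strip of gap bar: tool x 40..65, y -35..10, bar height 9 above origin -> tool z ~ -28
    xs=np.arange(44,66,1.); ys=np.arange(-36,6,1.)
    P=np.array([[proj(f,R@(np.array([x,y,-28.5])/1000)+p) for y in ys] for x in xs],np.float32)
    im=cv2.remap(cv2.cvtColor(f["color"],cv2.COLOR_RGB2GRAY),P[...,0],P[...,1],cv2.INTER_CUBIC)
    print(n,"cols y",ys[0],"..",ys[-1])
    for x,row in zip(xs,im): print(int(x)," ".join("%3d"%v for v in row))
E
```

```text
gap_mark [[50.5, -22.8, -22.9, 0.83]]
pointer [[54.2, -25.0, -22.1, 0.79], [224.4, -52.1, 21.1, 0.37]]
disc_left [[75.9, -14.5, -20.9, 0.78]]
disc_right [[76.3, 16.0, -19.8, 0.84], [74.8, 18.4, -21.9, 0.42]]
aim [[80.0, 0.6, -15.3, 0.8], [80.8, 0.1, -22.1, 0.59]]
head [[-110.4, -2.1, -13.7, 0.6], [-108.7, 0.6, -16.7, 0.69]]
28.5 [ 0.42824363 -0.09085037  0.02012374] 0.03187750359013578 7.486540353856981 [-0.25517573 -0.09481173 -1.31165919]
gap_mark [[50.1, -18.3, -25.2, 0.77], [189.0, -163.3, 20.5, 0.47]]
pointer [[54.4, -22.8, -24.0, 0.75]]
28.8 [ 0.42821652 -0.0908219   0.02009025] 0.031888013258061745 7.486648941412568 [-0.50719212  0.08154852 -1.32435889]
scene cols y -36.0 .. 5.0
44 112 111 109 105 101  99  98  98  98 100 104 108 113 116 118 122 125 127 129 130 131 129 128 127 127 128 129 130 131 132 132 131 129 125 121 118 116 115 113 110 106 105
45 120 120 120 117 114 111 109 108 107 108 110 112 114 115 117 121 124 126 128 129 129 127 126 126 127 128 129 130 132 132 132 132 131 128 125 122 120 121 121 119 115 113
46 125 125 126 126 124 122 120 119 119 118 118 117 117 116 117 
[... 6442 characters left out ...]
  41  45  45  44
62  48  44  36  31  27  25  27  33  40  44  47  49  50  51  52  53  53  54  54  53  51  49  48  48  49  49  48  49  52  52  47  42  42  44  46  46  43  40  41  43  44  43
63  50  47  41  37  30  23  22  29  37  41  45  48  50  52  54  54  52  52  54  53  51  48  47  47  49  50  51  53  53  51  46  41  42  44  45  44  41  40  41  42  40  39
64  50  46  41  41  34  24  21  26  33  39  44  47  48  51  55  55  51  50  52  52  50  49  49  49  49  49  50  51  49  46  43  41  41  44  44  41  38  40  43  42  38  37
65  51  46  41  40  35  27  22  24  30  36  41  45  45  49  54  54  50  49  49  49  48  49  49  48  47  47  47  46  44  42  41  42  43  43  42  39  37  39  43  42  40  39
```

>>> arm_command:
  increments:
    - [0,0,0,0,0.638]
    - [0,0,0,0,0.639]
    - [0,0,0,0,0.639]
    - [0,0,0,0,0.639]
    - [0,0,0,0,0.639]
    - [0,0,0,0,0.639]

```text
t: 29.4
tcp_pos: [0.4283, -0.0908, 0.0201]
orientation: [0.0, 0.989, 0.15, 0.0]
ft_force: [-0.1, -0.2, -1.3]
opening: 0.0319
grip_force: 7.7
```

```bash
python3 - <<'E'
from h import *
look(["disc_left","disc_right","gap_mark","pointer"])
f=grab("scene"); a=np.mean([grab("scene")["color"].astype(float).mean(2) for _ in range(10)],0).astype(np.float32)
p,R=tool(); xs=np.arange(46,64,1.5); ys=np.arange(-34,-8,1.)
P=np.array([[proj(f,R@(np.array([x,y,-28.])/1000)+p) for y in ys] for x in xs],np.float32)
im=cv2.remap(a,P[...,0],P[...,1],cv2.INTER_CUBIC)
print("     "," ".join("%3d"%y for y in ys))
for x,row in zip(xs,im): print("%5.1f"%x," ".join("%3d"%v for v in row))
print([(x["conf"],np.round(w(f,x["point"]),4)) for x in models.spot_point(grab("scene"),"cell")[:1]])
E
```

```text
disc_left [[76.6, -17.4, -16.6, 0.76]]
disc_right [[74.6, 19.6, -17.9, 0.65]]
gap_mark [[53.4, -20.6, -26.1, 0.76]]
pointer [[51.8, -23.4, -22.9, 0.57]]
29.9 [ 0.42824007 -0.09082803  0.02011173] 0.031646467809925506 7.726100357249379 [ 0.04854337  0.62929816 -1.77572827]
      -34 -33 -32 -31 -30 -29 -28 -27 -26 -25 -24 -23 -22 -21 -20 -19 -18 -17 -16 -15 -14 -13 -12 -11 -10  -9
 46.0 121 120 118 117 116 116 115 115 115 114 114 114 114 116 118 121 124 126 127 127 126 126 127 127 127 127
 47.5 126 127 127 127 127 127 126 124 122 120 117 114 113 113 115 119 122 125 128 129 129 129 129 130 130 130
 49.0 126 127 128 129 129 129 129 127 125 122 118 114 110 109 110 114 118 122 126 128 129 130 130 130 130 130
 50.5 122 123 123 124 125 125 124 123 122 119 115 111 107 104 105 108 113 119 124 126 129 130 130 130 130 130
 52.0 117 116 114 114 112 112 111 111 112 111 108 106 103 102 103 106 111 116 120 122 125 127 128 129 129 130
 53.5 111 106 102 100  97  97  97  97  99  99  99  99  99  99 101 103 107 111 113 116 119 120 123 125 127 128
 55.0 105  98  93  90  88  88  88  89  89  90  90  91  92  94  96  98 100 103 105 108 110 113 116 118 121 124
 56.5 103  95  90  85  84  85  85  86  87  87  88  87  87  88  89  91  92  94  96  98  99 101 105 108 112 115
 58.0  99  92  87  84  84  85  87  89  91  92  92  91  88  85  85  85  85  86  86  87  88  90  93  97 101 106
 59.5  94  89  86  84  84  87  90  93  96  98  97  95  91  87  84  83  82  81  81  82  82  84  86  88  92  96
 61.0  89  86  84  83  84  87  90  93  97 100 100  98  94  89  86  84  82  82  83  83  83  83  83  84  85  87
 62.5  83  82  82  83  84  87  91  94  98 100 101  98  95  91  89  86  84  84  83  83  82  82  82  83  83  83
[(0.71, array([ 0.5019, -0.0684,  0.0232]))]
```

```bash
python3 -c "
from h import *
s=r.read_state(); print(s['t'],s['grip_force'],s['tcp_pos']); print(r.hand_in())"
```

```text
30.55 7.726153400726616 [ 0.42824216 -0.09083656  0.02010687]
the job is handed in; nothing more can be done
None
```

I handed the job in at 30.6 s: the cell is seated in the pocket, and the gripper alone is holding the tweezers with their discs on either side of the drum, about half-way up and closed to the mark as best I could tell. I set the gap from the finger opening (31.9 mm) and grip force (7.7 N), because the pictures were too coarse to read the pointer line reliably. The tweezers sit about 2 degrees tip-up rather than perfectly level.

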